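Draw a primed channel piece out through the sprung flap of a bench dispenser

TASK

Get the red-primed channel piece out of the two-lane dispenser: push in through the clear spring flap that covers it, hook the piece from inside its trough, and draw it out along the tray until it lies flat against the tray's front lip, with the flap shut again behind it. Leave the bare metal piece in its lane, and do not disturb the tools lying on the bench.

Things in the scene. Friction and masses are not known exactly. Their poses are not given: they have to be found in the camera images.
- dispenser: Grey steel bench dispenser, bolted down, 179 x 272 x 83 mm high. Origin on the bench under the flaps' hinge line, mid-width; +x to its back, -x out along the tray towards the robot, +y left, z up. Level bed 3 thick (top z=3) right to the front lip. Two lanes, 130 wide inside, centred at y=+67 and y=-67, between 4 thick cheeks. Fixed clear cover at z=83 from x=0 back to x=+50, closed behind.
- hinge_mid (a point): Middle of the flaps' hinge rod: dispenser x=0, y=0, z=74. From x=0 to x=-56 a lane is covered only by its clear flap, and the cheeks beside it slope from z=81 down to 49. Further out (x=-56 to -125) is the open tray, cheeks 18 high. Nothing crosses a lane between flap and lip, so fingers can travel straight out along it.
- lip_mid (a point): Middle of the top of the inner face of the tray's front lip: dispenser x=-125, y=0, z=18. The lip is a 4 thick upright edge across both lanes (dark hem on top to z=21).
- flap_left (a joint): Clear plastic flap over the left (+y) lane, 124 wide, 62 from hinge to free edge, 3 thick. Rad: 0 = shut, sloping 25 degrees down and forward, edge at dispenser x=-56, z=48; grows as pushed in and down, to 1.0 at its stop (edge at z=13). A spring shuts it: 1 N at the edge, 3 N fully in. Fingers pressing straight down open it; it bears on their far (+x) side and follows them shut as they move out.
- flap_right (a joint): The same flap over the right (-y) lane, same values and spring.
- edge_left (a point): Middle of the free edge of the left flap (dark strip, 5 thick); moves with the flap.
- edge_right (a point): Middle of the free edge of the right flap (dark strip, 5 thick); moves with the flap.
- piece_red: Loose cut of channel section in red primer, 0.3 to 0.6 kg, 120 long (its y, across the lane) x 60 wide (x), open side up, in either lane under the flap: origin (centre of underside) at dispenser x=-22 to -30. Base 5 thick; two upright legs along its long sides, 5 thick, tops 22 above its underside; trough between them 50 wide, ends open. When against the lip its origin is at dispenser x=-95.
- piece_bare: The same channel piece in bare bright metal, in the other lane; stays there.
- hammer: Hammer lying on the bench to the left; a bystander. Origin at the middle underneath.
- wrench: Steel wrench lying on the bench to the right; a bystander. Origin at the middle underneath.
- pliers: Pliers with blue handles, 210 long, lying on the bench to the right; a bystander. Origin near the middle underneath.
- square: Steel try square, stock 100, blade 150, lying on the bench to the left; a bystander. Origin under its stock.

How it is judged (in metres and radians):
On the way:
1. the fingers have pushed in through the flap over the red piece (flap at least 0.2 rad open) and touch the piece (contact force between the fingers and piece_red above 0.2 N and ((y of piece_red in the frame of dispenser above 0 m and value of joint flap_left above 0.2 rad) or (y of piece_red in the frame of dispenser below 0 m and value of joint flap_right above 0.2 rad))), for 0.1 s.
At the end, for the whole second after the job is handed in: The red piece lies flat on the tray, open side up, at rest, its front leg within 10 mm of the front lip and square to it within 0.12 rad; both flaps are shut (within 0.05 rad); the bare piece is within 15 mm of where it was (x of piece_red in the frame of dispenser between -0.099 and -0.085 m and y of piece_red in the frame of dispenser between -0.08 and 0.08 m and z of piece_red in the frame of dispenser below 0.007 m and angle between piece_red's own z axis and vertical below 0.08 rad and angle between the y axis of piece_red and the y axis of dispenser, either way round below 0.12 rad and linear speed of piece_red below 0.01 m/s and value of joint each of flap_left, flap_right below 0.05 rad and distance of piece_bare from where it was at the start of the episode below 0.015 m); the robot touches nothing.
It fails at once if the bare piece is shifted by more than 15 mm (distance of piece_bare from where it was at the start of the episode above 0.015 m).
It fails at once if a tool lying on the bench is moved by more than 20 mm (distance of any of hammer, wrench, pliers, square from where it was at the start of the episode above 0.02 m).
It also fails if it takes over 32 s, if anything falls off the work surface, if the arm or the gripper's body presses on something with over 40 N, if the wrist force passes 120 N, or if a joint passes its speed limit or range.

ROBOT

A 6-joint arm with a two-finger parallel gripper is mounted at the origin on the work surface. World frame = base frame: x ahead of the robot, y to its left, z up, the work surface at z = 0. Lengths are in mm, angles in rad, forces in N, time in s.
With the tool pointing down it reaches from about 250 to 775 mm from the base axis. Payload 8.9 kg.
Tool frame: the origin (TCP) lies between the finger pads; the fingertips stand 22 mm ahead of it and the grasp point (between the pads) lies 3 mm ahead of it; z points along the fingers, y is the direction in which the jaws open and shut (so a half turn about z gives the same grasp; the last joint's range is limited). The gripper opens to 85 mm and grips with 20 to 120 N. Pads are 22 mm wide; open, the fingers measure 114 mm over their backs; the gripper's body (76 mm by 85 mm) begins 54 mm behind the grasp point. The pads swing forward as they close: fully open they stand 13 mm farther back than shut.
Start: joints at [0.965, 0.291, -0.153, 1.127, 0, 1.431], TCP at [236.26, 468.833, 225.905] pointing down, gripper open.
Joint ranges: [-2.52, 2.52], [-0.91, 1.74], [-1.3, 1.37], [-1.96, 2.02], [-1.52, 1.47], [-3.14, 3.14]. Speed limits (rad/s): [2.22, 2.22, 2.79, 3.14, 3.14, 3.14].

INTERFACE

Orientations are given as a unit quaternion [w, x, y, z].
In Python, from bench import bot gives the robot as it stands.
- The arm moves only by the tool apply_moves, never from a script. Its argument "series" is a list of rows, each a list of 3 entries, a list of its own where there are three numbers: the shift along the tool's x, y, z in cm, then the turn, a rotation vector about the tool's x, y, z in degrees, then the opening, from 0 (shut) to 1 (fully open). A call has 1 to 8 rows; each row is the pose to reach, as a shift and turn from the pose commanded when the call began, along the tool's axes at that moment; what a row does not reach only later rows make up. A row lasts 1/12 s, in which the tool goes at most 41.7 mm and 7.16 degrees, less where a joint would pass 70% of its speed; a pose out of reach is approached as far as the arm can. A call with a gripper value outside its range is refused whole. The fingers move at their own pace and stop on an object; the grip force is fixed at half the most. Time passes only in rows, so rows that repeat a pose let the fingers close. It gives the time, the measured TCP pose, the force and the opening at its end, in the units of the state.
- bot.get_state(): the state, without advancing time (a new reading comes with each control period).
- bot.capture(name): name is "side" or "top"; returns a dict with "frame" (480x640x3 uint8, blue, green, red), "fx", "fy", "cx", "cy" (pixels), "cam_to_world" (4x4, takes a point from camera to world coordinates). Camera axes: x right, y down, z forward; pixel columns grow to the right and rows downward; lengths in mm; the calibration is good to about 2 mm. A picture is of the moment at which its call begins. There is no depth.
- bot.job_done(): hands the job in, once; it reports no verdict.
Trained networks look in a picture, given as the dict that the camera call returned (one of the last four; its "shot" number tells which), for a name from the list of things; names that differ only in an ending like _2 or _b are one class to them, and where a whole thing is asked for, a point or a joint stands for the part that bears it (a point fixed in the world has none). Each returns a list of dicts, best first, with "score" (0 to 1); they miss things now and then, are a little off and sometimes report something else, mostly with a low value. They report only what shows in the picture. A call takes as long as a camera call.
- bot.regions_of(picture, name): "pixels" (480x640 bool, what is visible of it) and "xy" ([column, row] in pixels, amid what is visible of it).
- bot.pinpoint(picture, name): "xy" ([column, row] in pixels: a listed point, or the origin of a listed thing).
The state is a dict: "time_s": time; "joint_positions": joint angles; "dq": joint speeds; "effort": joint torques, N m; "tool_pos": TCP position; "eef_rot": TCP orientation; "contact_force": force on the tool from outside, world axes, zero at the start; "torque": the same for the moment, N m; "opening": finger opening in mm.
Only numpy, scipy, OpenCV 4.12 (cv2) and the standard library are available. Lean on these libraries where they do the work, as an engineer would, in place of code of your own. Each camera call takes 0.05 s, during which the arm holds its last target.

## Working session

There is one attempt and no reset: what is moved stays moved. The work goes in short steps, Python scripts to look and compute and a tool call to move; the robot and the scene stay as the last step left them, time stands still between calls to the robot, and variables do not carry over. Pictures are saved under pics/ and viewed, and the job is handed in when it is done.

Besides the shell and the picture viewer there is one more tool, called after "Call:" as name(argument=value, ...) on one line, values as JSON. apply_moves: Moves the arm, as the interface text tells. Its arguments: {"type":"object","properties":{"series":{"type":"array","items":{"type":"array"}}},"required":["series"]}

```bash
mkdir -p pics; ls; python3 - <<'E'
from bench import bot
import cv2,numpy as np
print(bot.get_state())
for n in("side","top"):
    p=bot.capture(n); cv2.imwrite(f"pics/{n}0.png",p["frame"]); print(n,p["fx"],p["cx"],p["cy"],np.round(p["cam_to_world"],3).tolist())
    np.savez(f"cam_{n}.npz",K=[p["fx"],p["fy"],p["cx"],p["cy"]],T=p["cam_to_world"])
    for k in("hinge_mid","lip_mid","edge_left","edge_right","piece_red","piece_bare","dispenser"):
        print(k,[(np.round(r["xy"],1).tolist(),round(r["score"],2)) for r in bot.pinpoint(p,k)][:2])
E
```

```text
pics
{'time_s': 0.0, 'joint_positions': array([ 9.64695911e-01,  2.91305254e-01, -1.54154908e-01,  1.12672244e+00,
        2.44759269e-05,  1.43147104e+00]), 'dq': array([-0.00032971,  0.00030695,  0.00171841, -0.00105262, -0.00146949,
       -0.00141918]), 'effort': array([ 2.69992452e-04, -5.37144578e+01,  3.31374907e+01,  1.54488167e-02,
       -2.38471011e-04, -5.94371954e-06]), 'tool_pos': array([235.9839081 , 468.44488012, 225.3086906 ]), 'eef_rot': array([-2.63799437e-04,  2.31274519e-01,  9.72888286e-01, -6.41093033e-04]), 'contact_force': array([-0.39256498, -0.23499232, -1.09629944]), 'torque': array([0.01728832, 0.03392019, 0.01675301]), 'opening': 85.07455363754991}
side 459.8627379826902 317.3471740353448 241.37883395465659 [[0.853, -0.277, 0.443, 21.351], [-0.522, -0.431, 0.736, -790.538], [-0.013, -0.859, -0.513, 616.778], [0.0, 0.0, 0.0, 1.0]]
hinge_mid [([362.3, 218.8], 0.63)]
lip_mid [([330.3, 251.3], 0.65)]
edge_left [([329.4, 223.7], 0.83), ([374.8, 256.9], 0.72)]
edge_right [([364.3, 243.8], 0.8)]
piece_red [([340.8, 235.7], 0.96)]
piece_bare [([372.0, 252.9], 0.89)]
dispenser [([359.8, 242.1], 0.7)]
top 463.9742619015562 318.9158125680705 246.4438390667129 [[-0.024, -0.998, 0.066, 419.996], [-1.0, 0.023, -0.009, -9.775], [0.007, -0.066, -0.998, 1455.291], [0.0, 0.0, 0.0, 1.0]]
hinge_mid [([302.1, 204.1], 0.76)]
lip_mid [([299.7, 204.8], 0.74), ([306.4, 239.9], 0.72)]
edge_left [([281.5, 220.7], 0.82), ([323.3, 217.1], 0.23)]
edge_right [([328.1, 220.4], 0.55)]
piece_red [([279.7, 215.2], 0.58)]
piece_bare [([319.9, 209.3], 0.58), ([170.5, 310.9], 0.32)]
dispenser [([301.9, 205.1], 0.74)]
```

```bash
python3 - <<'E'
import cv2
a=cv2.imread("pics/side0.png");b=cv2.imread("pics/top0.png")
cv2.imwrite("pics/s0c.png",cv2.resize(a[180:320,270:456],None,fx=4.2,fy=4.2,interpolation=cv2.INTER_CUBIC))
cv2.imwrite("pics/t0c.png",cv2.resize(b[160:280,230:390],None,fx=5,fy=5,interpolation=cv2.INTER_CUBIC))
E
```

```text
(no output)
```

View pics/side0.png

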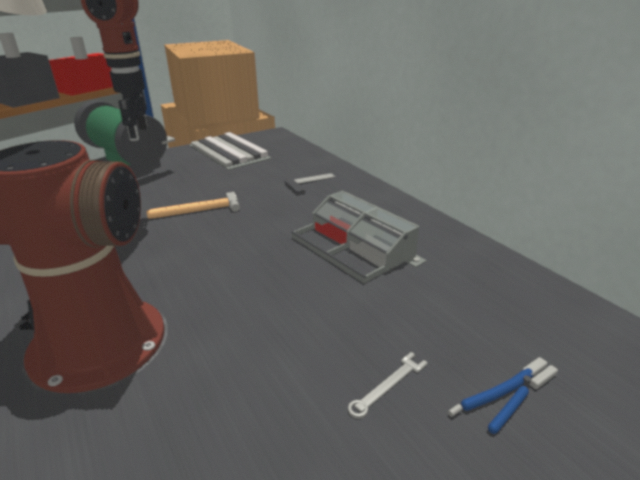

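View pics/top0.png

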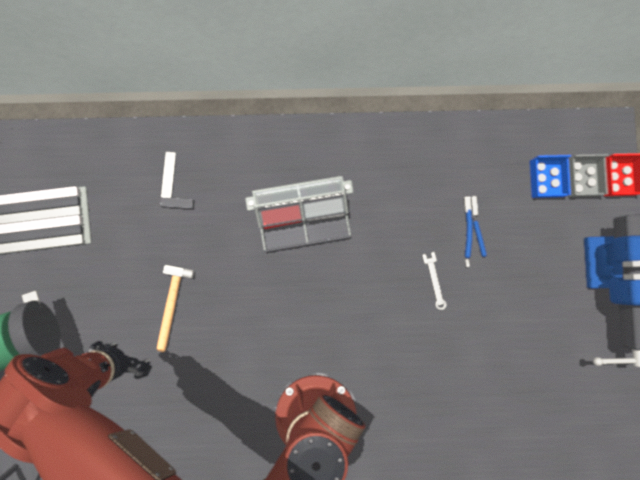

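```bash
sleep 1
```

```text
(no output)
```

View pics/s0c.png

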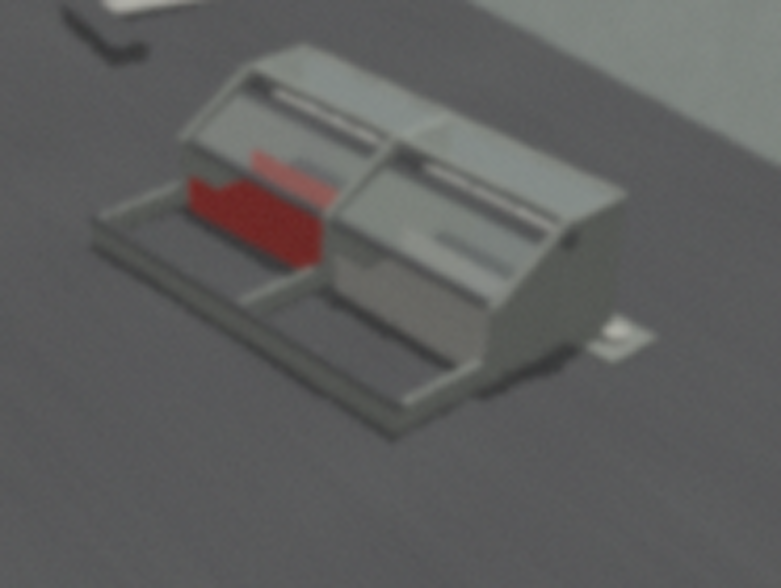

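View pics/t0c.png

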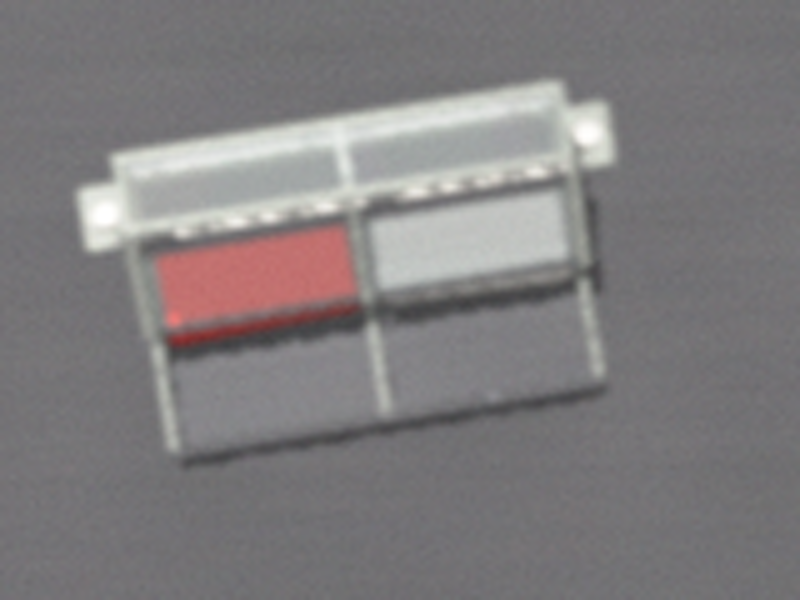

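The red piece is in the left lane: top image about (281,214), side about (340,236). Next I fit the dispenser pose from its corners in both views.

```bash
cat > h.py <<'E'
import numpy as np
def cam(n):
    d=np.load(f"cam_{n}.npz"); return d["K"],d["T"]
def proj(n,P):
    K,T=cam(n); q=(np.asarray(P,float)-T[:3,3])@T[:3,:3]
    return np.stack([K[0]*q[:,0]/q[:,2]+K[2],K[1]*q[:,1]/q[:,2]+K[3]],1)
def ray(n,uv,z):
    K,T=cam(n); uv=np.atleast_2d(np.asarray(uv,float)); d=np.c_[(uv[:,0]-K[2])/K[0],(uv[:,1]-K[3])/K[1],np.ones(len(uv))]@T[:3,:3].T
    return T[:3,3]+d*((z-T[2,3])/d[:,2])[:,None]
def d2w(p,P):
    P=np.asarray(P,float);c,s=np.cos(p[2]),np.sin(p[2])
    return np.c_[p[0]+c*P[:,0]-s*P[:,1],p[1]+s*P[:,0]+c*P[:,1],P[:,2]]
def w2d(p,W):
    W=np.asarray(W,float);c,s=np.cos(p[2]),np.sin(p[2]);x=W[:,0]-p[0];y=W[:,1]-p[1]
    return np.c_[c*x+s*y,-s*x+c*y,W[:,2]]
E
python3 - <<'E'
from h import *
from scipy.optimize import least_squares
D=np.array([[-129,136,20],[-129,-136,20],[50,136,83],[50,-136,83]])
t=np.array([[178,455],[605,383],[112,155],[563,83]])/5+[229.6,159.6]
s=np.array([[93,220],[395,408],[303,43],[627,192]])/4.2+[269.6,179.6]
f=lambda p:np.r_[proj("top",d2w(p,D))-t,proj("side",d2w(p,D))-s].ravel()
for nm,sl in(("both",slice(0,16)),("top",slice(0,8)),("side",slice(8,16))):
    r=least_squares(lambda p:f(p)[sl],[560,30,.15]);print(nm,r.x.round(3),r.fun.round(1))
    if nm=="both": p=r.x; np.save("disp.npy",p)
print(w2d(p,ray("side",np.array([[190,212],[303,270]])/4.2+[269.6,179.6],3)).round(1))
print(w2d(p,ray("top",np.array([[170,345],[355,308]])/5+[229.6,159.6],3)).round(1))
print("hinge,edge")
print(proj("top",d2w(p,[[0,0,74],[-125,0,18],[-56,67,48],[-26,67,3]])).round(1),proj("side",d2w(p,[[0,0,74],[-125,0,18],[-56,67,48],[-26,67,3]])).round(1))
from bench import bot
q=bot.get_state()["eef_rot"];from scipy.spatial.transform import Rotation as R
print(R.from_quat([*q[1:],q[0]]).as_matrix().round(3))
E
```

```text
both [6.52478e+02 3.11490e+01 1.45000e-01] [-0.9  0.1  0.2 -0.2  0.4 -0.2 -0.1 -0.7 -0.8 -0.5  0.4 -0.  -0.1  0.9
 -0.1  1.2]
top [6.51681e+02 3.08380e+01 1.45000e-01] [-0.8  0.3  0.3  0.1  0.5  0.1  0.  -0.5]
side [6.53817e+02 3.24330e+01 1.44000e-01] [-0.6 -0.9  0.5 -0.5  0.   0.6 -0.1  0.9]
[[-58.  123.8   3. ]
 [-51.8  22.3   3. ]]
[[-58.8 128.7   3. ]
 [-55.2  10.3   3. ]]
hinge,edge
[[300.2 199.8]
 [307.4 242.1]
 [281.8 222.8]
 [281.3 215.1]] [[363.2 216.3]
 [325.8 252.4]
 [329.1 222.8]
 [337.6 234.1]]
[[-0.893  0.45   0.   ]
 [ 0.45   0.893  0.   ]
 [ 0.     0.    -1.   ]]
```

```bash
cat >> h.py <<'E'
from scipy.spatial.transform import Rotation as R
def plan(tip,tilt,L=22):
    """tip in disp frame (mm), tilt deg -> shift cm (tool axes), rotvec deg"""
    from bench import bot
    p=np.load("disp.npy"); s=bot.get_state(); q=s["eef_rot"]; Rc=R.from_quat([*q[1:],q[0]])
    c,sn=np.cos(p[2]),np.sin(p[2]); dx=np.array([c,sn,0]);dy=np.array([-sn,c,0])
    Rt=R.from_matrix(np.stack([-dx,dy,[0,0,-1]],1))*R.from_euler("y",-tilt,degrees=True)
    tw=d2w(p,[tip])[0]; tcp=tw-L*Rt.as_matrix()[:,2]
    print("shift cm",(Rc.inv().apply(tcp-s["tool_pos"])/10).round(2),"turn",(Rc.inv()*Rt).as_rotvec(degrees=True).round(2))
    ct=s["tool_pos"]+L*Rc.as_matrix()[:,2]
    print("t",round(s["time_s"],2),"tip disp now",w2d(p,[ct])[0].round(1),"F",s["contact_force"].round(1),"open",round(s["opening"],1),"target tcp",tcp.round(1))
E
python3 -c "
from h import *
plan([-37,67,130],8)"
```

```text
shift cm [-49.74 -17.17   7.41] turn [ -2.44  -7.75 -34.98]
t 0.8 tip disp now [-348.8  493.1  203.9] F [0.3 0.  0. ] open 85.3 target tcp [603.2  91.7 151.8]
```

Call:
apply_moves(series=[[[-49.7,-17.2,2],[-2.4,-7.8,-35],0.2],[[-49.7,-17.2,2],[-2.4,-7.8,-35],0.2],[[-49.7,-17.2,2],[-2.4,-7.8,-35],0.2],[[-49.7,-17.2,2],[-2.4,-7.8,-35],0.2],[[-49.7,-17.2,2],[-2.4,-7.8,-35],0.2],[[-49.7,-17.2,2],[-2.4,-7.8,-35],0.2],[[-49.7,-17.2,2],[-2.4,-7.8,-35],0.2],[[-49.7,-17.2,2],[-2.4,-7.8,-35],0.2]])

```text
time_s: 1.47
tool_pos: [459.6, 238.6, 214.1]
eef_rot: [0.07, -0.073, 0.995, 0.005]
contact_force: [1.5, 0.5, -0.0]
opening: 17.2
```

```bash
python3 -c "
from h import *
plan([-37,67,110],8)"
```

```text
shift cm [-10.79 -16.62   9.86] turn [-0.04  0.09  0.07]
t 1.47 tip disp now [-157.8  233.1  192.3] F [ 1.5  0.5 -0. ] open 17.2 target tcp [603.2  91.7 131.8]
```

Call:
apply_moves(series=[[[-10.8,-16.6,7],[0,0,0],0.2],[[-10.8,-16.6,7],[0,0,0],0.2],[[-10.8,-16.6,7],[0,0,0],0.2],[[-10.8,-16.6,7],[0,0,0],0.2],[[-10.8,-16.6,7],[0,0,0],0.2],[[-10.8,-16.6,8],[0,0,0],0.2],[[-10.8,-16.6,9.9],[0,0,0],0.2],[[-10.8,-16.6,9.9],[0,0,0],0.2]])

```text
time_s: 2.13
tool_pos: [600.8, 92.4, 127.6]
eef_rot: [0.067, -0.071, 0.995, 0.005]
contact_force: [-1.5, 0.2, -1.1]
opening: 16.8
```

```bash
python3 - <<'E'
from h import *
plan([-37,67,70],8)
from bench import bot;import cv2
for n in("side","top"):
    a=bot.capture(n)["frame"]
    a=a[150:320,250:470] if n=="side" else a[160:280,230:390]
    cv2.imwrite(f"pics/{n}1.png",cv2.resize(a,None,fx=3.5,fy=3.5,interpolation=cv2.INTER_CUBIC))
E
```

```text
shift cm [ 0.26 -0.1   3.58] turn [-0.03 -0.24 -0.07]
t 2.13 tip disp now [-39.3  68.  105.8] F [-1.5  0.2 -1.1] open 16.8 target tcp [603.2  91.7  91.8]
```

View pics/side1.png

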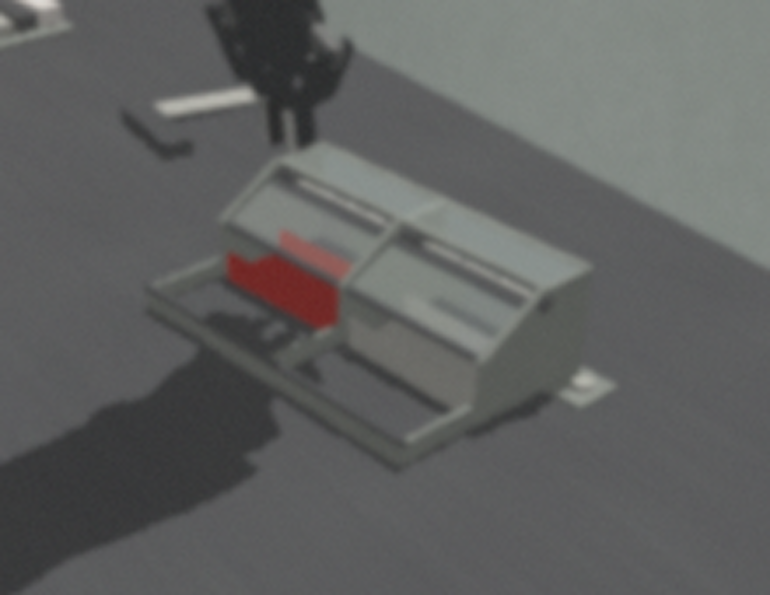

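View pics/top1.png

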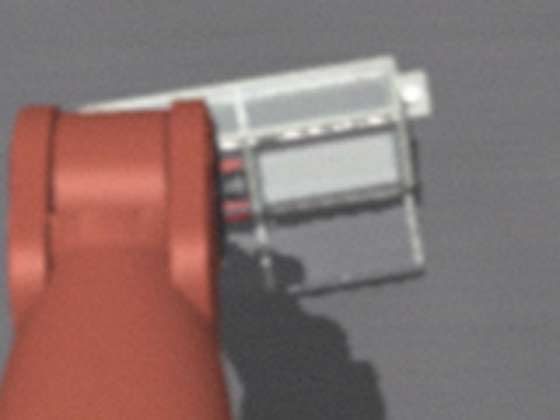

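```bash
python3 - <<'E'
from h import *
p=np.load("disp.npy")
T=proj("side",d2w(p,[[-39.3,68,105.8],[-39.3,83,105.8],[-39.3,53,105.8],[-39.3,68,115.8]]))
print((T-[250,150])*3.5)
plan([-37,67,70],8)
E
```

```text
[[293.34694048 177.14535182]
 [279.76514215 170.43567737]
 [307.16208696 183.97030481]
 [293.41991777 164.65065155]]
shift cm [ 0.4  -0.19  3.87] turn [-0.04 -0.07  0.03]
t 2.23 tip disp now [-38.4  68.9 108.8] F [-0.9  0.1 -0.3] open 17.0 target tcp [603.2  91.7  91.8]
```

```bash
python3 - <<'E'
from h import *
import cv2
from bench import bot
p=np.load("disp.npy")
a=bot.capture("side")["frame"]; o=np.array([290,130]);f=7
b=cv2.resize(a[130:215,290:400],None,fx=f,fy=f,interpolation=cv2.INTER_CUBIC)
s=bot.get_state();q=s["eef_rot"];Rm=R.from_quat([*q[1:],q[0]]).as_matrix()
for L,c in((0,(255,255,0)),(22,(0,255,0)),(-51,(0,255,255)),(9,(255,0,255))):
  for w in(-11,11):
   P=s["tool_pos"]+np.array([[w,y,L] for y in(-23,-8.5,8.5,23)])@Rm.T
   for u in proj("side",P): cv2.circle(b,tuple(int(v) for v in (u-o)*f),3,c,-1)
cv2.imwrite("pics/ov1.png",b)
E
```

```text
(no output)
```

View pics/ov1.png

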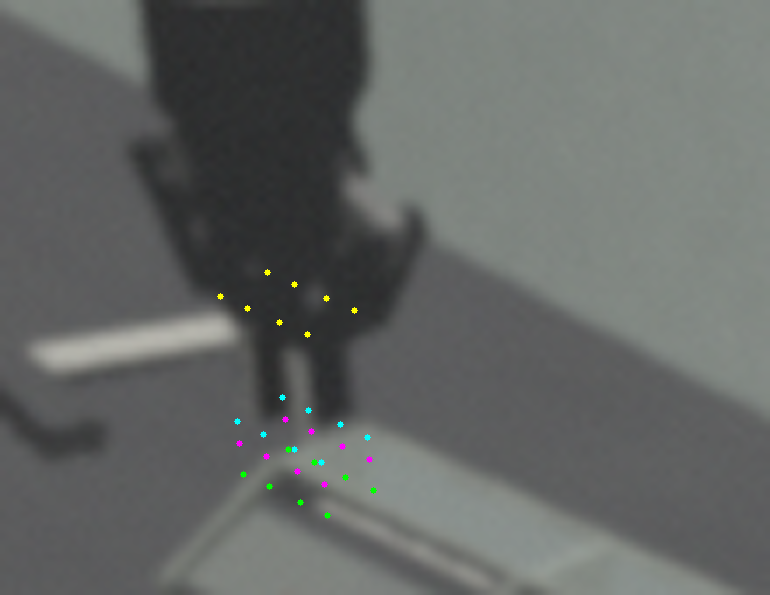

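```bash
python3 - <<'E'
from h import *
import cv2
from bench import bot
a=cv2.imread("pics/side0.png"); o=np.array([80,70]);f=6
b=cv2.resize(a[70:170,80:200],None,fx=f,fy=f,interpolation=cv2.INTER_CUBIC)
a2=cv2.imread("pics/top0.png"); o2=np.array([70,310]);
b2=cv2.resize(a2[310:410,70:190],None,fx=f,fy=f,interpolation=cv2.INTER_CUBIC)
Rm=R.from_quat([.231274519,.972888286,-.00064,-.00026]).as_matrix()
for L,c in((0,(255,255,0)),(22,(0,255,0)),(-51,(0,255,255)),(9,(255,0,255))):
  for w in(-11,11):
   P=np.array([236,468.4,225.3])+np.array([[w,y,L] for y in(-57,-43,43,57)])@Rm.T
   for u in proj("side",P): cv2.circle(b,tuple(int(v) for v in (u-o)*f),3,c,-1)
   for u in proj("top",P): cv2.circle(b2,tuple(int(v) for v in (u-o2)*f),3,c,-1)
cv2.imwrite("pics/ov0.png",b)
cv2.imwrite("pics/ov0t.png",b2)
E
```

```text
(no output)
```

View pics/ov0.png

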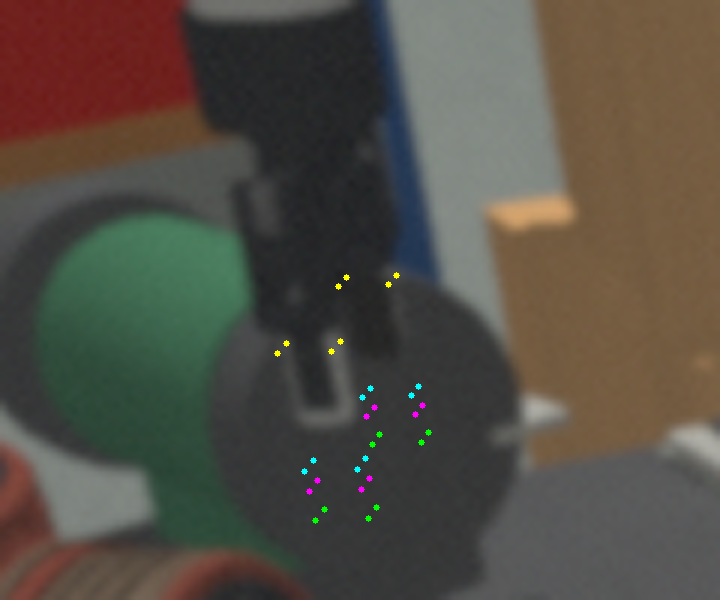

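View pics/ov0t.png

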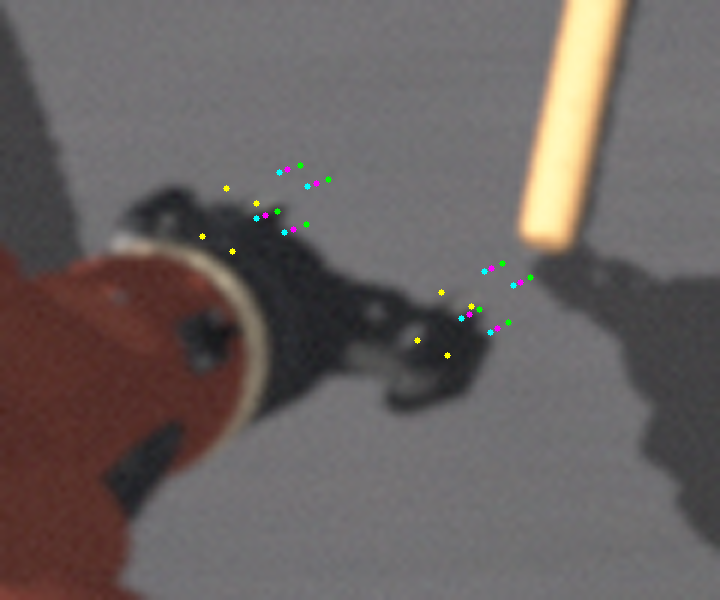

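Horizontally the tips agree with prediction. Vertically they look roughly 25 mm higher than predicted, in both the start picture and this one. I'll descend part way and check again before trusting the tip height.

Call:
apply_moves(series=[[[0.3,-0.15,2],[0,0,0],0.2],[[0.3,-0.15,3.5],[0,0,0],0.2],[[0.3,-0.15,3.5],[0,0,0],0.2],[[0.3,-0.15,3.5],[0,0,0],0.2],[[0.3,-0.15,3.5],[0,0,0],0.2]])

```text
time_s: 2.7
tool_pos: [605.1, 92.5, 97.6]
eef_rot: [0.071, -0.073, 0.995, 0.005]
contact_force: [0.4, 0.3, -0.7]
opening: 16.9
```

```bash
cat > look.py <<'E'
from h import *
import cv2,sys
from bench import bot
nm=sys.argv[1]
p=np.load("disp.npy")
pic=bot.capture("side");a=pic["frame"]; o=np.array([285,145]);f=6
b=cv2.resize(a[145:245,285:415],None,fx=f,fy=f,interpolation=cv2.INTER_CUBIC)
s=bot.get_state();q=s["eef_rot"];Rm=R.from_quat([*q[1:],q[0]]).as_matrix()
for L,c in((22,(0,255,0)),(0,(255,255,0))):
  for w in(-11,11):
   P=s["tool_pos"]+np.array([[w,y,L] for y in(-23,23)])@Rm.T
   for u in proj("side",P): cv2.circle(b,tuple(int(v) for v in (u-o)*f),3,c,-1)
for u in proj("side",d2w(p,[[-56,5,48],[-56,129,48],[0,5,74],[0,129,74],[-125,2,18],[-125,132,18]])): cv2.circle(b,tuple(int(v) for v in (u-o)*f),3,(0,255,255),-1)
cv2.imwrite(f"pics/{nm}.png",b)
for k in ("edge_left","edge_right","piece_red"):
  print(k,[(np.round(r["xy"],1).tolist(),round(r["score"],2)) for r in bot.pinpoint(pic,k)][:2])
plan([-37,67,40],8)
E
python3 look.py l2
```

```text
edge_left []
edge_right [([362.6, 239.6], 0.71)]
piece_red [([341.3, 232.2], 0.79)]
shift cm [ 0.68 -0.02  3.47] turn [-0.06  0.13  0.04]
t 2.9 tip disp now [-35.1  67.3  75.3] F [-0.3 -0.  -0.1] open 17.2 target tcp [603.2  91.7  61.8]
```

View pics/l2.png

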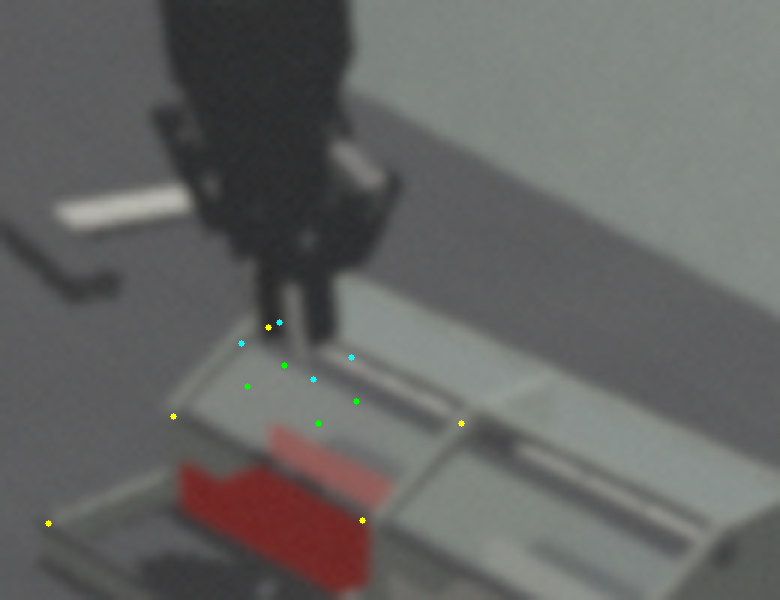

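Call:
apply_moves(series=[[[0.25,0,1],[0,0,0],0.2],[[0.35,0,2],[0,0,0],0.2],[[0.45,0,2.5],[0,0,0],0.2],[[0.45,0,2.5],[0,0,0],0.2],[[0.45,0,2.5],[0,0,0],0.2]])

```text
time_s: 3.32
tool_pos: [603.1, 91.9, 70.2]
eef_rot: [0.069, -0.072, 0.995, 0.005]
contact_force: [0.2, 0.4, -0.2]
opening: 17.0
```

```bash
python3 look.py l3
```

```text
edge_left [([329.0, 225.2], 0.76)]
edge_right [([363.4, 240.7], 0.8)]
piece_red [([340.2, 234.9], 0.93)]
shift cm [ 0.19 -0.01  0.9 ] turn [-0.06  0.07  0.03]
t 3.52 tip disp now [-36.3  67.1  49.2] F [0.4 0.2 0.2] open 16.8 target tcp [603.2  91.7  61.8]
```

View pics/l3.png

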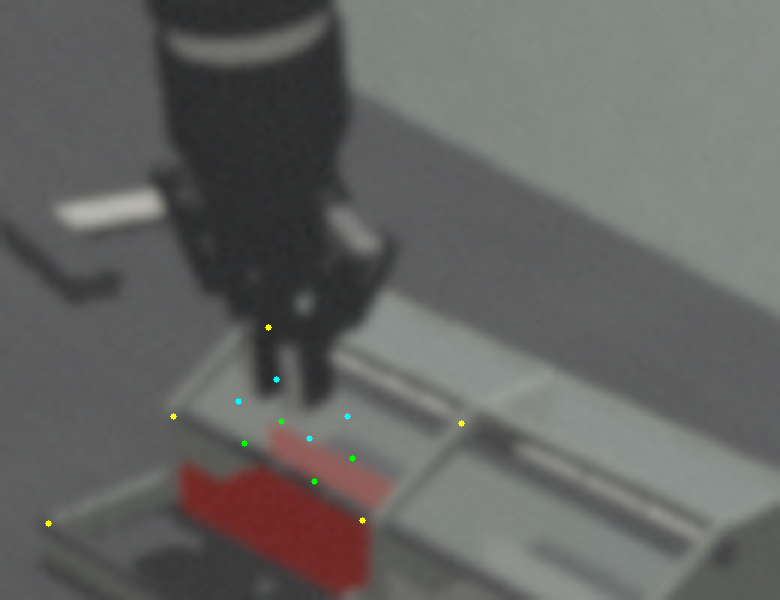

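```bash
python3 - <<'E'
from h import *
p=np.load("disp.npy")
for z in(50,55,60,65,70,75,80): print(z,w2d(p,ray("side",[[285+292/6,145+400/6]],z)).round(1))
print(proj("side",[[0,0,0],[0,0,300]]),proj("top",[[0,0,0]]))
E
```

```text
50 [[ -8.  103.5  50. ]]
55 [[-14.5  96.2  55. ]]
60 [[-21.   88.9  60. ]]
65 [[-27.4  81.6  65. ]]
70 [[-33.9  74.4  70. ]]
75 [[-40.4  67.1  75. ]]
80 [[-46.9  59.8  80. ]]
[[ 98.30600985 342.12907809]
 [ 49.99744779 201.95038756]] [[315.62849121 414.15606777]]
```

The fingers really do stand about 26 mm higher along the tool axis than stated: no contact at a nominal z of 49, and the ray through the tips meets y=67 at z=75. I'll use an effective tip offset of about -4 mm and confirm it by flap contact.

```bash
sed -i 's/L=22):/L=-4):/; ' h.py; sed -i 's/((22,(0,255,0)),(0,/((-4,(0,255,0)),(-77,/; s/plan(\[-37,67,40\],8)/plan([-37,67,48],8)/' look.py; python3 -c "
from h import *
plan([-37,67,48],8)"
```

```text
shift cm [ 0.08 -0.01  2.71] turn [-0.06  0.07  0.03]
t 3.52 tip disp now [-40.   67.2  74.9] F [0.4 0.2 0.2] open 16.8 target tcp [606.8  92.2  44. ]
```

Call:
apply_moves(series=[[[0.08,0,1],[0,0,0],0.2],[[0.08,0,1.8],[0,0,0],0.2],[[0.08,0,2.7],[0,0,0],0.2],[[0.08,0,2.7],[0,0,0],0.2],[[0.08,0,2.7],[0,0,0],0.2]])

```text
time_s: 3.93
tool_pos: [605.2, 92.2, 42.4]
eef_rot: [0.069, -0.072, 0.995, 0.005]
contact_force: [-2.8, -0.5, 0.3]
opening: 17.2
```

```bash
python3 look.py l4
```

```text
edge_left [([330.7, 226.9], 0.83)]
edge_right [([364.5, 242.3], 0.86)]
piece_red [([341.7, 233.3], 0.75)]
shift cm [-0.08 -0.02 -0.03] turn [-0.05 -0.01  0.03]
t 4.13 tip disp now [-37.8  67.2  47.6] F [-3.5  0.1  1.1] open 17.1 target tcp [606.8  92.2  44. ]
```

View pics/l4.png

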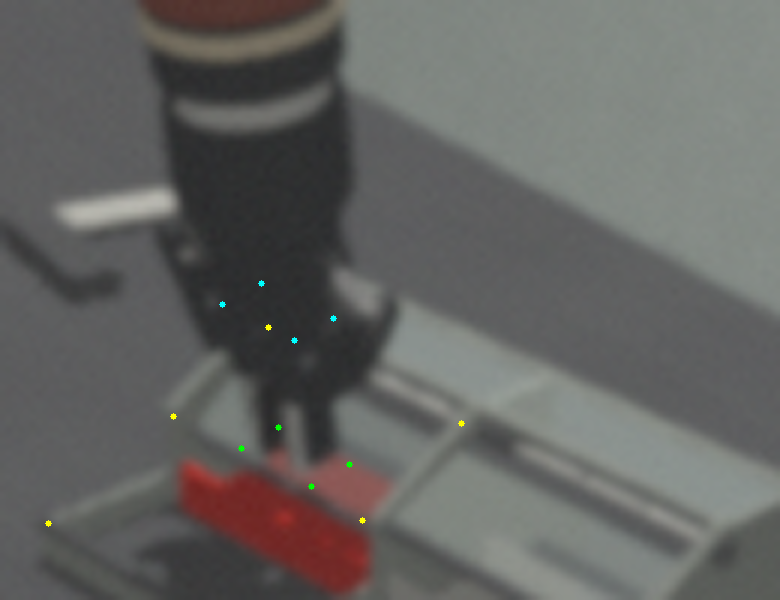

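```bash
python3 - <<'E'
from h import *
p=np.load("disp.npy")
for a in(0,.1,.2,.3,.5,.75,1):
    g=a+np.radians(25);print(a,proj("side",d2w(p,[[-62*np.cos(g),67,74-62*np.sin(g)]])).round(1))
from bench import bot
s=bot.get_state();print(s["contact_force"],s["torque"],s["joint_positions"])
E
```

```text
0 [[329.1 222.9]]
0.1 [[329.9 224.4]]
0.2 [[330.9 225.7]]
0.3 [[332.  226.8]]
0.5 [[334.6 228.5]]
0.75 [[338.4 229.3]]
1 [[342.5 228.8]]
[-3.46008638  0.0762439   1.07912714] [-0.07672878  0.60278534 -0.02996089] [ 0.02331552  0.51229584 -0.35116624  0.56878856  0.01591926 -0.12065157]
```

Call:
apply_moves(series=[[[-0.2,0,0.8],[0,0,0],0.2],[[-0.3,0,1.6],[0,0,0],0.2],[[-0.35,0,2.3],[0,0,0],0.2],[[-0.35,0,2.3],[0,0,0],0.2],[[-0.35,0,2.3],[0,0,0],0.2]])

```text
time_s: 4.55
tool_pos: [611.8, 93.1, 20.2]
eef_rot: [0.069, -0.072, 0.995, 0.005]
contact_force: [-2.5, -1.3, 0.0]
opening: 17.2
```

```bash
sed -i 's/67,48\],8)/67,13],8)/' look.py; python3 look.py l5
```

```text
edge_left [([338.4, 229.8], 0.61), ([294.6, 186.3], 0.16)]
edge_right [([364.5, 240.4], 0.75), ([361.8, 241.7], 0.21)]
piece_red [([340.7, 235.3], 0.78)]
shift cm [ 0.72 -0.02  1.11] turn [-0.05 -0.04  0.03]
t 4.75 tip disp now [-31.4  67.2  25. ] F [-3.6 -0.2 -1. ] open 17.0 target tcp [606.8  92.2   9. ]
```

View pics/l5.png

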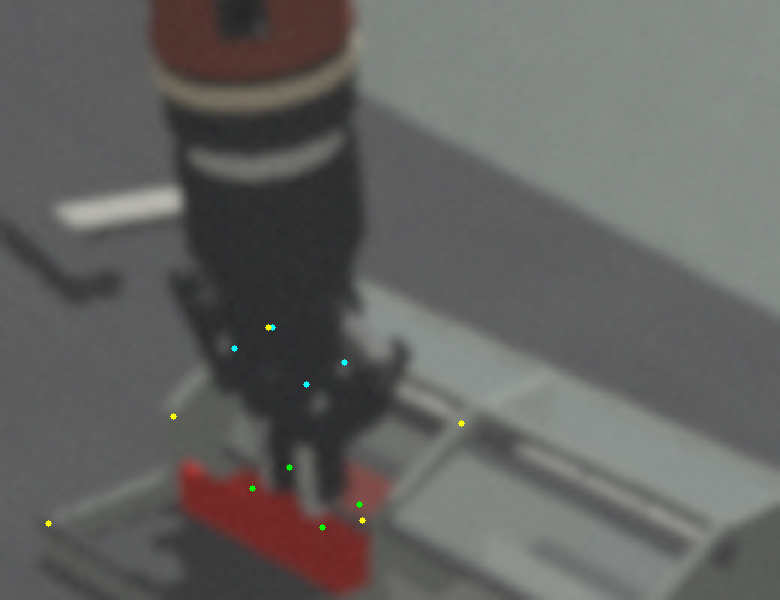

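Call:
apply_moves(series=[[[0.3,0,0.3],[0,0,0],0.2],[[0.5,0,0.6],[0,0,0],0.2],[[0.6,0,0.9],[0,0,0],0.2],[[0.6,0,1.1],[0,0,0],0.2],[[0.6,0,1.1],[0,0,0],0.2]])

```text
time_s: 5.17
tool_pos: [608.6, 92.6, 9.3]
eef_rot: [0.07, -0.072, 0.995, 0.005]
contact_force: [-2.0, -0.8, 1.6]
opening: 17.3
```

```bash
python3 look.py l6
```

```text
edge_left []
edge_right [([362.7, 242.3], 0.77)]
piece_red [([337.4, 233.5], 0.6)]
shift cm [ 0.17 -0.02  0.02] turn [-0.05 -0.    0.03]
t 5.37 tip disp now [-35.4  67.2  13.5] F [-2.4 -1.8  0.6] open 17.2 target tcp [606.8  92.2   9. ]
```

View pics/l6.png

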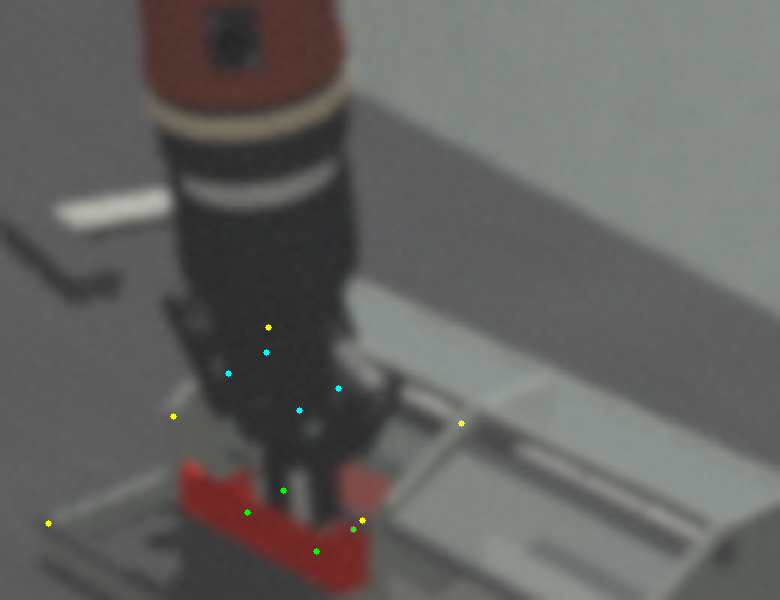

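Call:
apply_moves(series=[[[0,0,0.15],[0,0,0],0.2],[[0,0,0.3],[0,0,0],0.2],[[0,0,0.3],[0,0,0],0.2],[[0,0,0.3],[0,0,0],0.2]])

```text
time_s: 5.7
tool_pos: [608.8, 92.6, 6.5]
eef_rot: [0.07, -0.072, 0.995, 0.005]
contact_force: [-2.6, -0.2, 0.2]
opening: 17.1
```

```bash
python3 -c "
from h import *
plan([-37,67,10],8)"
```

```text
shift cm [ 0.22 -0.01  0.02] turn [-0.06  0.01  0.02]
t 5.7 tip disp now [-34.9  67.1  10.5] F [-2.6 -0.2  0.2] open 17.1 target tcp [606.8  92.2   6. ]
```

Call:
apply_moves(series=[[[0.3,0,-0.04],[0,0,0],0.2],[[0.6,0,-0.08],[0,0,0],0.2],[[0.9,0,-0.13],[0,0,0],0.2],[[1.2,0,-0.17],[0,0,0],0.2],[[1.5,0,-0.21],[0,0,0],0.2],[[1.8,0,-0.25],[0,0,0],0.2],[[2.0,0,-0.28],[0,0,0],0.2],[[2.0,0,-0.28],[0,0,0],0.2]])

```text
time_s: 6.37
tool_pos: [588.7, 89.7, 6.8]
eef_rot: [0.07, -0.072, 0.995, 0.005]
contact_force: [-1.2, 0.9, 1.3]
opening: 17.1
```

```bash
sed -i 's/plan(\[-37,67,13\],8)/plan([-107,67,11],8)/' look.py; python3 look.py l7
```

```text
edge_left [([331.3, 227.7], 0.78)]
edge_right [([367.8, 241.5], 0.64)]
piece_red [([335.7, 235.0], 0.88), ([369.9, 253.2], 0.55)]
shift cm [ 5.12 -0.01 -0.77] turn [-0.06 -0.01  0.03]
t 6.57 tip disp now [-55.2  67.1  10.5] F [-1.8 -0.1  0.9] open 17.0 target tcp [537.5  82.1   7. ]
```

View pics/l7.png

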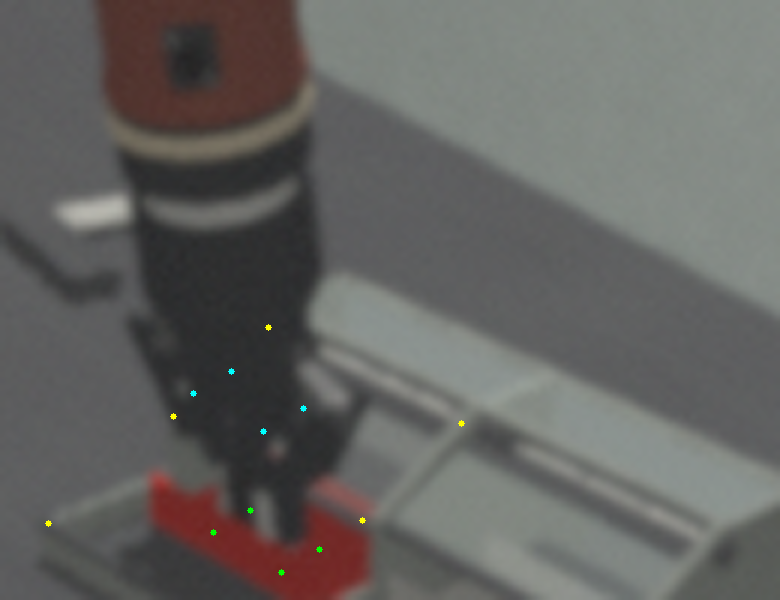

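Call:
apply_moves(series=[[[0.6,0,-0.08],[0,0,0],0.2],[[1.2,0,-0.17],[0,0,0],0.2],[[1.8,0,-0.25],[0,0,0],0.2],[[2.4,0,-0.34],[0,0,0],0.2],[[3.0,0,-0.42],[0,0,0],0.2],[[3.5,0,-0.49],[0,0,0],0.2],[[4.0,0,-0.56],[0,0,0],0.2],[[4.0,0,-0.56],[0,0,0],0.2]])

```text
time_s: 7.23
tool_pos: [547.9, 83.8, 6.6]
eef_rot: [0.069, -0.072, 0.995, 0.005]
contact_force: [1.1, 0.8, 0.3]
opening: 17.1
```

```bash
python3 look.py l8
```

```text
edge_left [([330.4, 223.3], 0.82)]
edge_right [([365.0, 240.3], 0.69)]
piece_red [([320.9, 240.6], 0.82)]
shift cm [ 1.12 -0.02 -0.22] turn [-0.05 -0.02  0.03]
t 7.43 tip disp now [-95.6  67.2  10.4] F [ 0.3 -0.1  0.2] open 17.1 target tcp [537.5  82.1   7. ]
```

View pics/l8.png

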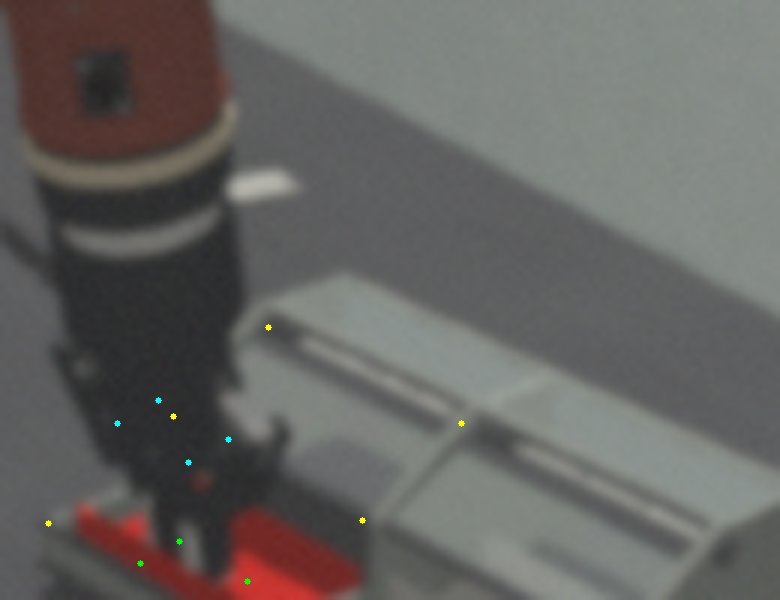

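Call:
apply_moves(series=[[[0.3,0,-0.04],[0,0,0],0.2],[[0.5,0,-0.07],[0,0,0],0.2],[[0.7,0,-0.1],[0,0,0],0.2],[[0.9,0,-0.13],[0,0,0],0.2],[[0.9,0,-0.13],[0,0,0],0.2]])

```text
time_s: 7.85
tool_pos: [539.7, 82.5, 6.6]
eef_rot: [0.07, -0.072, 0.995, 0.005]
contact_force: [0.0, 0.1, -0.9]
opening: 16.9
```

```bash
cat > pc.py <<'E'
from h import *
import cv2,sys
from bench import bot
nm=sys.argv[1];p=np.load("disp.npy")
pic=bot.capture("side");a=pic["frame"]; o=np.array([275,195]);f=8
b=cv2.resize(a[195:270,275:370],None,fx=f,fy=f,interpolation=cv2.INTER_CUBIC)
for xo,c in((-95,(0,255,0)),(-90,(255,255,0))):
  for u in proj("side",d2w(p,[[xo+s,67+t,25] for s in(-30,30) for t in(-60,60)])): cv2.circle(b,tuple(int(v) for v in (u-o)*f),2,c,-1)
cv2.imwrite(f"pics/{nm}.png",b)
plan([-107,67,11],8)
E
python3 pc.py m1
```

```text
shift cm [ 0.22 -0.01 -0.07] turn [-0.06  0.01  0.02]
t 7.9 tip disp now [-104.7   67.1   10.6] F [ 0.4 -0.3  0.8] open 16.9 target tcp [537.5  82.1   7. ]
```

View pics/m1.png

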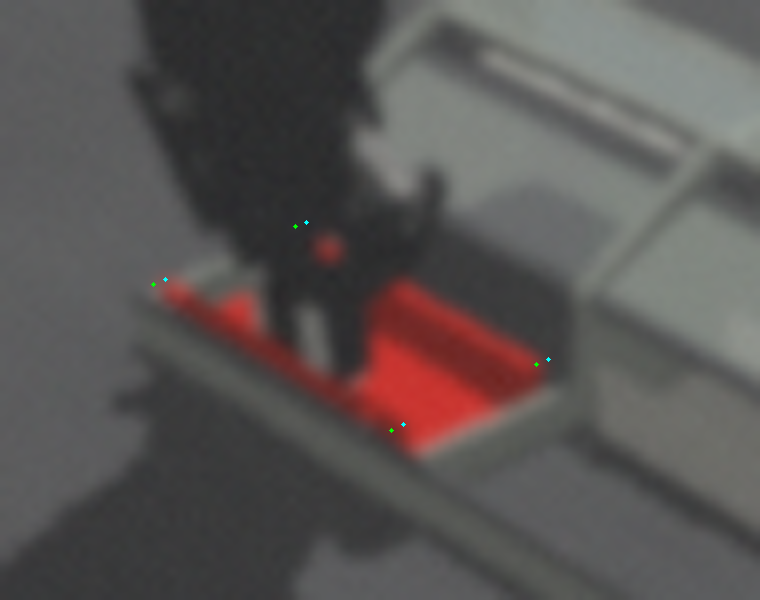

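Call:
apply_moves(series=[[[0.1,0,-0.01],[0,0,0],0.2],[[0.2,0,-0.03],[0,0,0],0.2],[[0.3,0,-0.04],[0,0,0],0.2],[[0.3,0,-0.04],[0,0,0],0.2]])

```text
time_s: 8.23
tool_pos: [539.4, 82.4, 7.4]
eef_rot: [0.072, -0.072, 0.995, 0.005]
contact_force: [7.6, 2.4, -4.5]
opening: 17.2
```

Force jumped to 8 N and the motion stopped, so the piece is seated on the lip. Back off and lift.

Call:
apply_moves(series=[[[-0.3,0,0],[0,0,0],0.2],[[-0.6,0,0],[0,0,0],0.2],[[-0.7,0,-0.3],[0,0,0],0.2],[[-0.7,0,-1.2],[0,0,0],0.2],[[-0.6,0,-2.5],[0,0,0],0.2],[[-0.4,0,-5],[0,0,0],0.2],[[-0.2,0,-8],[0,0,0],0.2],[[0,0,-11],[0,0,0],0.2]])

```text
time_s: 8.9
tool_pos: [520.5, 80.0, 116.8]
eef_rot: [0.069, -0.072, 0.995, 0.005]
contact_force: [1.4, 0.8, -0.3]
opening: 17.2
```

Call:
apply_moves(series=[[[8,0,-8],[0,0,0],0.2],[[8,0,-8],[0,0,0],0.2],[[20,0,-8],[0,0,0],0.2],[[20,0,-8],[0,0,0],0.2],[[20,0,-8],[0,0,0],0.2],[[20,0,-8],[0,0,0],0.2],[[20,0,-8],[0,0,0],0.2],[[20,0,-8],[0,0,0],0.2]])

```text
time_s: 9.57
tool_pos: [314.4, 49.8, 167.5]
eef_rot: [0.071, -0.072, 0.995, 0.004]
contact_force: [0.0, 0.5, 0.2]
opening: 17.1
```

```bash
python3 pc.py m2; python3 - <<'E'
from bench import bot;import cv2
p=bot.capture("top");a=p["frame"]
cv2.imwrite("pics/t2.png",cv2.resize(a[160:280,230:390],None,fx=5,fy=5,interpolation=cv2.INTER_CUBIC))
for k in("edge_left","edge_right","piece_red","piece_bare","hammer","wrench","pliers","square"): print(k,[(r["xy"],r["score"]) for r in bot.pinpoint(p,k)][:1])
E
```

```text
shift cm [-19.93   0.03  19.08] turn [-0.09  0.15  0.01]
t 9.62 tip disp now [-331.4   67.   171.6] F [-0.1  0.6  0. ] open 17.1 target tcp [537.5  82.1   7. ]
edge_left [([281.2, 222.7], 0.63)]
edge_right [([327.1, 217.5], 0.84)]
piece_red [([283.4, 238.5], 0.71)]
piece_bare [([322.3, 213.9], 0.56)]
hammer [([169.0, 312.3], 0.97)]
wrench [([435.3, 280.7], 0.69)]
pliers [([470.5, 223.0], 0.81)]
square [([180.5, 202.7], 0.81)]
```

View pics/m2.png

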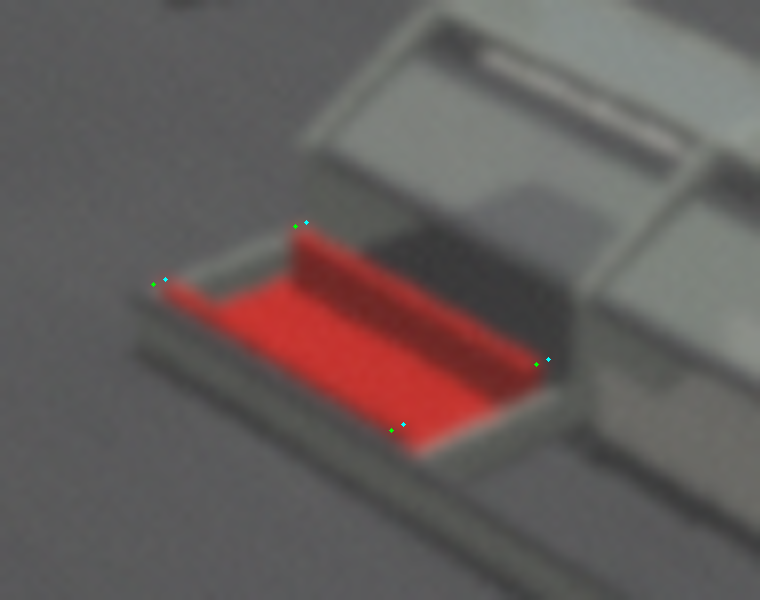

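View pics/t2.png

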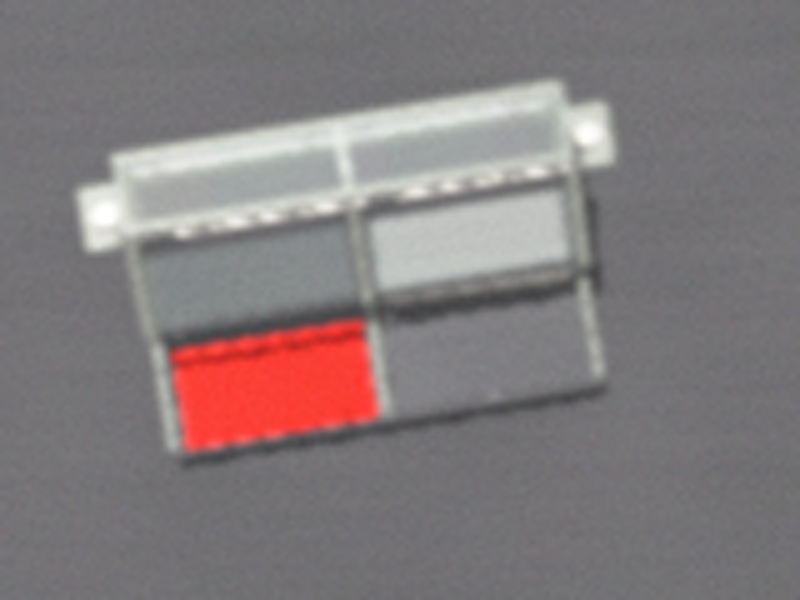

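The red piece lies flat and square against the lip, at about top image (285,237). The flap is shut with its edge at (281,223) as predicted, and the bare piece looks unchanged in the picture.

```bash
python3 -c "
from bench import bot
print(bot.job_done())"
```

```text
the job is handed in; nothing more can be done
None
```

I drew the red piece out of the left lane to the front lip, with the left flap shut again behind it, and handed the job in at about 9.7 s of the 32 s. No verdict was reported.

**How it went:** I pushed the fingers in through the left flap with the tool tilted 8° and the jaws 17 mm apart. They hooked the inside of the front leg and pulled it out until the force rose to about 8 N at the lip. Then I backed off, lifted and moved clear.

**Last checks:**
- **Red piece:** both cameras show it flat, open side up and square against the lip.
- **Flaps:** the left flap's edge is within a pixel of its predicted shut position. The right flap looks unchanged.
- **Bare piece:** it looks identical in the before and after top pictures. The detector's point for it moved about 5 px (about 15 mm), which I took as detector noise.
- **Tools:** the arm never came near them, but I did not measure their positions before the move.
- **First condition:** I never measured finger force on the piece and flap angle at the same moment. I infer it was met from the piece following the fingers while the flap was still open.

**What disagreed:**
- **Fingertips:** they stood about 26 mm further back along the tool axis than stated. I found this in the side pictures and from the lack of contact, and worked with the corrected value.
- **Final position:** the side view puts the piece's origin between x = -90 and -95 mm, inside the allowed -99 to -85 mm.

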